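# Snap the dust caps home on a stage power box

### The job

Close up the stage power box. First press the cap that stands proud on its outlet fully home, then take the loose cap from the table, set it over the bare spigot and press until it snaps in, fully down on its flange. Do not stop at the click: finish while still holding the cap pressed firmly down with the gripper, and leave the other things on the table where they are.

Things in the scene. Friction and masses are not known exactly. Their poses are not given: they have to be found in the camera images.
- power_box: Black fixed power box 130 (x) by 340 (y) by 60 mm high, the long way along its y. Origin at the centre of its underside. On its top are three outlets in a row along y, at the middle and 85 mm to either side, in any order: one bare spigot, one with a proud cap, and one fixed cap already fully home (leave it).
- outlet_bare_seat (a point): Centre of the top face of the bare outlet's dark steel flange (58 mm across, 4 mm thick; this point is 64 mm above the table); z up. On it stands an aluminium spigot 25 mm across, 22 mm high, its last 4 mm tapering to 18 mm, with four sprung balls low on its side. A cap fully home rests with its underside on the flange.
- outlet_proud_seat (a point): Same point of the outlet with the proud cap; the two outlets are alike. A cap set on a spigot rests on the balls, its underside about 13 mm above the flange. About 9 to 15 N forces its lip over the balls within some 3 mm; then the resistance drops, and it must be pushed on to about 5 mm, where it snaps down on the flange.
- cap_proud: The cap that stands proud: set on its spigot but not snapped in. Round grey snap cap, 48 mm across (twelve flats), 30 mm high, about 50 g, flat closed top, open below. Origin at the centre of its underside, z up. Mouth: a lip 4 mm high, 28 mm bore; above it the bore is 34 mm, to 24 mm from the underside.
- cap_loose: The loose cap, open side down on the table, left of the box (+y side). Round grey snap cap, 48 mm across (twelve flats), 30 mm high, about 50 g, flat closed top, open below. Origin at the centre of its underside, z up. Mouth: a lip 4 mm high, 28 mm bore; above it the bore is 34 mm, to 24 mm from the underside.
- tape: Bystander: black roll of tape lying flat, 100 mm across, 48 mm high. Origin at the centre of its underside.
- screwdriver: Bystander: screwdriver lying on the table at the right of the box, about 30 mm high. Origin near its middle, x along it.
- adapter45: Bystander: small aluminium record centre adapter, 38 mm across, 20 mm high. Origin at the centre of its underside.
- plug: Bystander: black and metal cable plug body about 75 mm long, 30 mm high. Origin under its middle.
Things that resemble listed ones, but are neither listed nor needed, are in the scene too. What is shaped like the cap_proud but red is not meant. What is shaped like the cap_loose but yellow is not meant.

How it is judged:
By the outcome, as a careful person would: the job done as asked, in the order asked, and still so for the second after the job is handed in, while the arm keeps its last pose, push and grip.
It also fails if it takes over 58 s, if anything falls off the work surface, if the arm or the gripper's body presses on something with over 40 N, if the wrist force passes 120 N, or if a joint passes its speed limit or range.

### The arm

A 7-joint arm with a two-finger parallel gripper is mounted at the origin on the work surface. World frame = base frame: x ahead of the robot, y to its left, z up, the work surface at z = 0. Lengths are in mm, angles in rad, forces in N, time in s.
With the tool pointing down it reaches from about 350 to 900 mm from the base axis. Payload 7.2 kg.
Tool frame: the origin (TCP) lies midway between the tips of the shut fingers; the grasp point (between the pads) lies 19 mm behind it; z points along the fingers, x is the direction in which the jaws open and shut, and the axes are right-handed (so a half turn about z gives the same grasp; the last joint's range is limited). The gripper opens to 85 mm and grips with 20 to 120 N. Pads are 22 mm wide; open, the fingers measure 114 mm over their backs; the gripper's body (76 mm by 85 mm) begins 54 mm behind the grasp point. The pads swing forward as they close: fully open they stand 13 mm farther back than shut.
Start: joints at [1.036, 0.411, -0.013, 1.596, 0.006, 1.134, -0.082], TCP at [281.259, -558.142, 231.297] pointing down, gripper open.
Joint ranges: [-2.95, 2.95], [-0.29, 1.99], [-1.47, 1.44], [0.14, 2.54], [-1.03, 4.17], [0.13, 1.85], [-2.86, 2.86]. Speed limits (rad/s): [2.39, 2.39, 3.01, 3.01, 3.14, 3.14, 3.14].

### API

Orientations are given as a rotation vector (axis times angle).
In Python, from rig import ctrl gives the robot as it stands.
- The arm moves only by the tool step_arm, never from a script. Its argument "steps" is text: rows parted by semicolons, each of 5 numbers parted by spaces: the shift along the tool's x, y, z in mm, then the turn about the tool's z in degrees, then the opening, from 0 (shut) to 1 (fully open). In form: tx ty tz roll fingers; .... A call has 1 to 5 rows; each row shifts and turns the commanded pose from where the row before left it, along the tool's axes as they then stand; what a row does not reach is not made up. A row lasts 1/10 s, in which the tool goes at most 50 mm and 8.59 degrees, less where a joint would pass 70% of its speed; a pose out of reach is approached as far as the arm can. A call with a gripper value outside its range is refused whole. The fingers move at their own pace and stop on an object; the grip force is fixed at half the most. Time passes only in rows, so rows that do not move let the fingers close. It gives the time, the measured TCP pose, the force and the opening at its end, in the units of the state.
- ctrl.get_obs(): the state, without advancing time (a new reading comes with each control period).
- ctrl.read_camera(name): name is "scene" or "top"; returns the picture (480x640x3 uint8, red, green, blue); there is no depth.
- ctrl.calibration(name): a dict with "fx", "fy", "cx", "cy" (pixels), "k1" (the pictures are not rectified: a ray, as slopes to the right and down, at radius r is drawn at 1 + k1 r^2 times it, then the intrinsics apply), "T" (4x4, takes a point from camera to world coordinates). Camera axes: x right, y up, looking along -z (the intrinsics and any distortion apply to the point x, -y, -z); pixel columns grow to the right and rows downward; lengths in mm; the calibration is good to about 2 mm. A picture is of the moment at which its call begins. calibration takes no time and is no camera call.
- ctrl.close_job(): hands the job in, once; it reports no verdict.
The state is a dict: "t": time; "joint_pos": joint angles; "joint_velocities": joint speeds; "joint_torque": joint torques, N m; "tool_pos": TCP position; "tool_rot": TCP orientation; "ft_force": force on the tool from outside, world axes, zero at the start; "moment": the same for the moment, N m; "grip_width": finger opening in mm.
Only numpy, scipy, OpenCV 4.12 (cv2) and the standard library are available. Lean on these libraries where they do the work, as an engineer would, in place of code of your own. Each camera call takes 0.05 s, during which the arm holds its last target. There are 200 camera calls.

## Working session

There is one attempt and no reset: what is moved stays moved. The work goes in short steps, Python scripts to look and compute and a tool call to move; the robot and the scene stay as the last step left them, time stands still between calls to the robot, and variables do not carry over. Pictures are saved under pics/ and viewed, on a budget of 10 in all, crops included, one or two more only if the job needs it, and the job is handed in when it is done.

Besides the shell and the picture viewer there is one more tool, called in YAML: its name, and indented under it one key for each argument. step_arm: Moves the arm, as the interface text tells. Its arguments: {"type":"object","properties":{"steps":{"type":"string"}},"required":["steps"]}

```bash
mkdir -p pics && cat > h.py <<'E'
import numpy as np, cv2
from rig import ctrl
from scipy.spatial.transform import Rotation as R
def snap(n,f):
    im=ctrl.read_camera(n); cv2.imwrite(f,im[:,:,::-1]); return im
def cam(n):
    c=ctrl.calibration(n); T=np.array(c["T"]); return c,T
def pix2w(n,u,v,z):
    c,T=cam(n)
    K=np.array([[c["fx"],0,c["cx"]],[0,c["fy"],c["cy"]],[0,0,1.]])
    p=cv2.undistortPoints(np.array([[[u,v]]],float),K,np.array([c["k1"],0,0,0,0.]))[0,0]
    d=T[:3,:3]@np.array([p[0],-p[1],-1]); o=T[:3,3]
    return o+d*(z-o[2])/d[2]
def w2pix(n,P):
    c,T=cam(n); q=(np.linalg.inv(T)@np.append(P,1))[:3]
    x,y=q[0]/-q[2],-q[1]/-q[2]; s=1+c["k1"]*(x*x+y*y)
    return c["fx"]*x*s+c["cx"],c["fy"]*y*s+c["cy"]
def st():
    o=ctrl.get_obs(); print({k:np.round(o[k],3) for k in("t","joint_pos","tool_pos","tool_rot","ft_force","grip_width")})
    print("R cols\n",R.from_rotvec(o["tool_rot"]).as_matrix().round(3))
E
python3 - <<'E'
from h import *
snap("top","pics/t1.png");snap("scene","pics/s1.png");st()
for n in("top","scene"):print(ctrl.calibration(n))
E
```

```text
{'t': np.float64(0.1), 'joint_pos': array([ 1.036,  0.412, -0.013,  1.597,  0.006,  1.134, -0.082]), 'tool_pos': array([ 281.024, -557.748,  230.534]), 'tool_rot': array([-2.674e+00,  1.647e+00,  2.000e-03]), 'ft_force': array([ 0.215,  0.179, -0.165]), 'grip_width': np.float64(85.471)}
R cols
 [[ 0.45  -0.893 -0.001]
 [-0.893 -0.45   0.001]
 [-0.001  0.    -1.   ]]
{'fx': 485.3473027846068, 'fy': 485.3473027846068, 'cx': 316.79663777880967, 'cy': 249.07543981255805, 'k1': -0.08371797742599095, 'T': array([[-1.04894840e-02,  9.93425200e-01, -1.14001504e-01,
         4.22852279e+02],
       [-9.99904457e-01, -1.14470967e-02, -7.74860434e-03,
        -1.81242523e+01],
       [-9.00264505e-03,  1.13909333e-01,  9.93450359e-01,
         9.61019579e+02],
       [ 0.00000000e+00,  0.00000000e+00,  0.00000000e+00,
         1.00000000e+00]])}
{'fx': 619.9161102927417, 'fy': 619.9161102927417, 'cx': 321.17712205679214, 'cy': 242.6038707676134, 'k1': -0.0020448350819719527, 'T': array([[ 5.32219813e-01, -6.38934762e-01,  5.55431760e-01,
         1.28258869e+03],
       [ 8.46536737e-01,  3.93229431e-01, -3.58812162e-01,
        -5.20087773e+02],
       [ 1.08454487e-02,  6.61160332e-01,  7.50166243e-01,
         1.08249792e+03],
       [ 0.00000000e+00,  0.00000000e+00,  0.00000000e+00,
         1.00000000e+00]])}
```

View pics/t1.png

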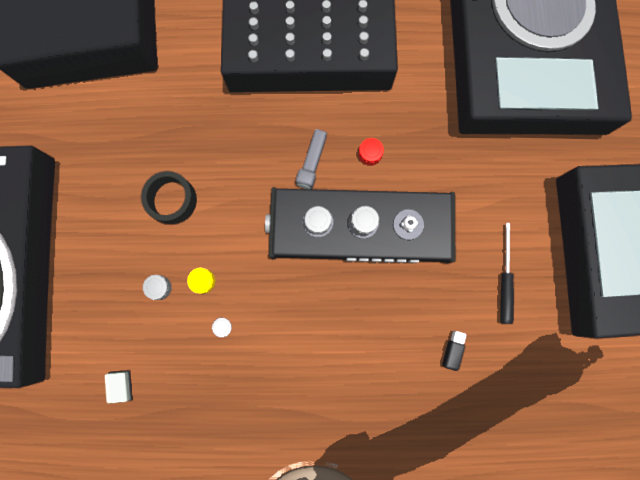

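View pics/s1.png

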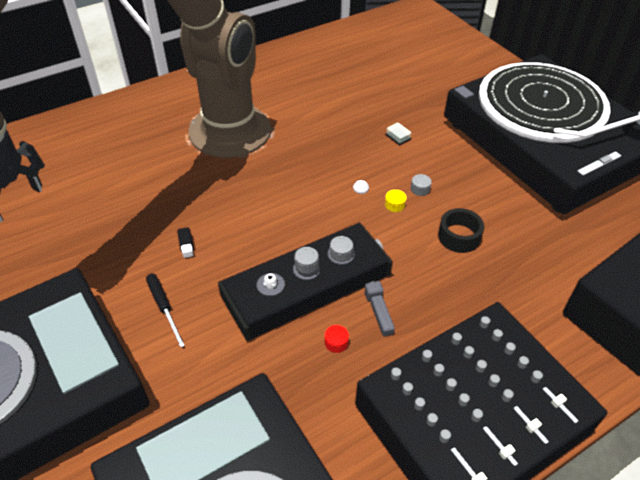

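Candidates: the loose cap is grey at top (156,287), with yellow (200,280), the white/aluminium adapter (222,327) and red (371,151) as lookalikes. On the box, the bare spigot is at (409,224), and caps are at (365,220) and (318,220). The middle one looks proud. One close crop will check these.

```bash
python3 - <<'E'
from h import *
a=cv2.imread("pics/s1.png")[165:345,215:445]; a=cv2.resize(a,None,fx=3,fy=3,interpolation=cv2.INTER_CUBIC)
cv2.imwrite("pics/c1.png",a)
t=cv2.imread("pics/t1.png"); b=cv2.resize(t[180:310,130:460],None,fx=2.4,fy=2.4,interpolation=cv2.INTER_CUBIC); cv2.imwrite("pics/c2.png",b)
print("loose",pix2w("top",156,287,30))
for z in(94,107):
  print(z,pix2w("top",318,219,z),pix2w("top",365,219,z))
print("bare",pix2w("top",409,224,64),pix2w("top",409,224,86))
for q in((272,188),(455,193),(455,262),(272,258)):print(q,pix2w("top",*q,60))
E
```

```text
loose [459.28565966 301.61562134  30.        ]
94 [577.15842633 -14.11698092  94.        ] [576.17464234 -99.25476016  94.        ]
107 [574.84477625 -14.17706552 107.        ] [573.87574301 -98.0382979  107.        ]
bare [ 571.10305169 -184.44428568   64.        ] [ 567.46710317 -180.36517658   86.        ]
(272, 188) [644.1244129   72.86040877  60.        ]
(455, 193) [ 630.69247264 -275.39737532   60.        ]
(455, 262) [ 498.92668169 -269.43155921   60.        ]
(272, 258) [510.43448503  72.74368374  60.        ]
```

View pics/c1.png

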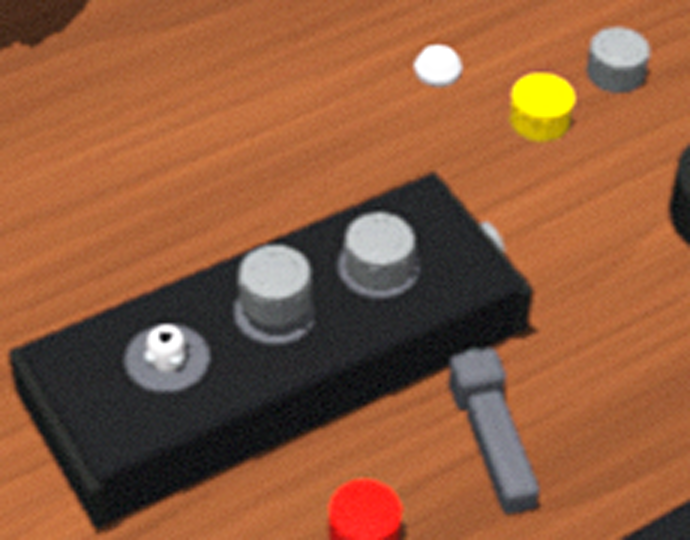

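View pics/c2.png

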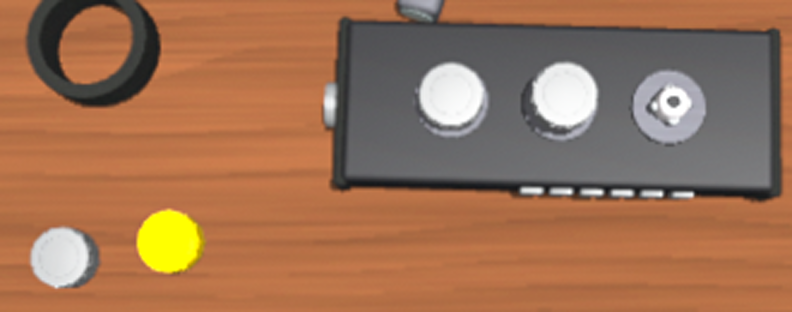

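The crops confirm it. The middle cap (crop 275,290) shows a gap above its flange, so it is the proud one. The left cap is home, the bare spigot is on the right, and the loose grey cap is beyond the yellow one. Next I'll refine the positions from both views.

```bash
cat >> h.py <<'E'
def tri(a,b):
    # a: (u,v) top ; b: (u,v) scene
    L=[]
    for n,q in(("top",a),("scene",b)):
        p0=pix2w(n,*q,0);p1=pix2w(n,*q,200);d=(p1-p0)/np.linalg.norm(p1-p0);L.append((p0,d))
    A=sum(np.eye(3)-np.outer(d,d) for p,d in L);B=sum((np.eye(3)-np.outer(d,d))@p for p,d in L)
    return np.linalg.solve(A,B)
E
python3 - <<'E'
from h import *
for n,a,b,z in(("flange",(408.3,224.2),(270.7,283.7),64),("mid",(365.8,217.1),(306.7,255),107),("left",(317.9,217.5),(341.7,244.3),94),("loose",(155.4,286.7),(421.3,181),30)):
    print(n,tri(a,b).round(1),pix2w("top",*a,z).round(1),pix2w("scene",*b,z).round(1))
E
```

```text
flange [ 570.6 -182.7   65.5] [ 570.7 -183.1   64. ] [ 569.6 -182.1   64. ]
mid [576.6 -99.  111.3] [577.3 -99.5 107. ] [573.5 -97.  107. ]
left [579.4 -14.   96.6] [579.9 -14.   94. ] [577.6 -12.7  94. ]
loose [460.3 303.8  29.3] [459.9 302.8  30. ] [460.9 304.1  30. ]
```

step_arm:
  steps: "-23 -39 0 0 0;-23 -39 0 0 0;-23 -39 0 0 0;-23 -39 0 0 0;-23 -39 0 0 0"

```text
t: 0.6
tool_pos: [404.1, -366.0, 231.0]
tool_rot: [-2.675, 1.648, 0.001]
ft_force: [1.6, -0.6, 0.4]
grip_width: 12.0
```

step_arm:
  steps: "-23 -39 0 0 0;-23 -39 0 0 0;-23 -39 0 0 0;-23 -39 0 0 0;-23 -39 0 0 0"

```text
t: 1.1
tool_pos: [526.5, -175.6, 231.1]
tool_rot: [2.675, -1.648, -0.0]
ft_force: [1.2, -0.6, 0.4]
grip_width: 0.2
```

step_arm:
  steps: "-23 -39 0 0 0;-20 -34 0 0 0;0 0 30 0 0;0 0 30 0 0;0 0 0 0 0"

```text
t: 1.6
tool_pos: [569.1, -105.4, 167.1]
tool_rot: [2.673, -1.645, -0.011]
ft_force: [-1.2, -0.1, -0.1]
grip_width: -0.1
```

step_arm:
  steps: "-2 -4 15 0 0;-2 -4 15 0 0;0 0 10 0 0;0 0 0 0 0;0 0 0 0 0"

```text
t: 2.1
tool_pos: [577.3, -99.0, 131.4]
tool_rot: [2.675, -1.648, -0.0]
ft_force: [0.7, 0.6, -0.1]
grip_width: -0.1
```

```bash
python3 - <<'E'
from h import *
snap("top","pics/t2.png");snap("scene","pics/s2.png");st()
a=cv2.resize(cv2.imread("pics/s2.png")[190:340,215:405],None,fx=3,fy=3);b=cv2.resize(cv2.imread("pics/t2.png")[180:270,270:460],None,fx=3,fy=3)
cv2.imwrite("pics/c3.png",np.vstack([a,b])[:600*2])
cv2.imwrite("pics/c3.png",cv2.resize(np.vstack([a,b]),None,fx=.8,fy=.8))
E
```

```text
{'t': np.float64(2.2), 'joint_pos': array([ 0.268,  0.461, -0.241,  1.786,  0.135,  0.909, -1.136]), 'tool_pos': array([577.637, -99.057, 132.012]), 'tool_rot': array([-2.674e+00,  1.648e+00, -2.000e-03]), 'ft_force': array([-0.026, -0.66 ,  0.208]), 'grip_width': np.float64(-0.161)}
R cols
 [[ 0.45  -0.893  0.001]
 [-0.893 -0.45  -0.   ]
 [ 0.001 -0.001 -1.   ]]
```

View pics/c3.png

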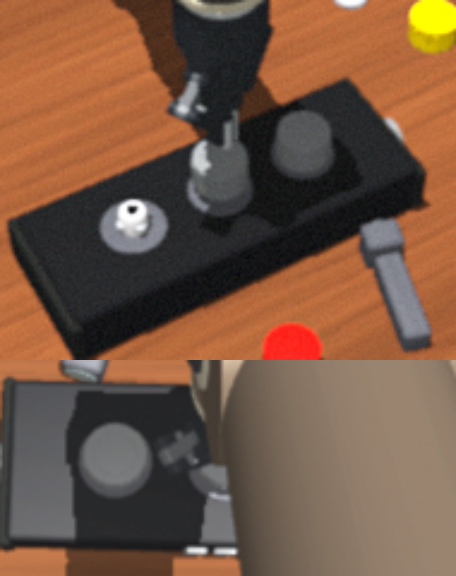

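The shut fingertips are above the middle cap in the scene view, around crop (225,135). A small centring shift, then descend.

step_arm:
  steps: "-2 2 10 0 0;0 0 8 0 0;0 0 4 0 0;0 0 2 0 0;0 0 0 0 0"

```text
t: 2.7
tool_pos: [574.5, -97.9, 107.1]
tool_rot: [2.675, -1.647, -0.0]
ft_force: [-0.2, -0.5, 1.1]
grip_width: 0.4
```

step_arm:
  steps: "0 0 2 0 0;0 0 2 0 0;0 0 2 0 0;0 0 2 0 0;0 0 0 0 0"

```text
t: 3.2
tool_pos: [574.1, -97.9, 98.8]
tool_rot: [2.675, -1.647, -0.001]
ft_force: [0.2, 0.1, -0.1]
grip_width: 0.1
```

step_arm:
  steps: "0 0 2 0 0;0 0 2 0 0;0 0 1 0 0;0 0 1 0 0;0 0 0 0 0"

```text
t: 3.7
tool_pos: [574.4, -97.9, 94.2]
tool_rot: [2.675, -1.647, 0.0]
ft_force: [-4.3, 0.3, 9.7]
grip_width: 0.1
```

step_arm:
  steps: "0 0 1 0 0;0 0 1 0 0;0 0 1 0 0;0 0 0 0 0"

```text
t: 4.1
tool_pos: [574.5, -98.0, 94.0]
tool_rot: [2.674, -1.647, 0.002]
ft_force: [-13.8, 1.2, 34.3]
grip_width: -0.3
```

The cap is seated: tip at z = 94.0 under 34 N. I'll retract and go to the loose cap.

step_arm:
  steps: "0 0 -20 0 0;0 0 -40 0 0;0 0 -45 0 0;-41 -8 0 0 1;-41 -8 0 0 1"

```text
t: 4.6
tool_pos: [552.6, -17.7, 196.9]
tool_rot: [-2.671, 1.651, -0.005]
ft_force: [0.7, 1.0, -0.6]
grip_width: 28.1
```

step_arm:
  steps: "-41 -8 0 0 1;-41 -8 0 0 1;-41 -8 0 0 1;-41 -8 0 0 1;-41 -8 0 0 1"

```text
t: 5.1
tool_pos: [494.7, 185.0, 195.4]
tool_rot: [-2.675, 1.648, -0.001]
ft_force: [0.5, 0.0, 0.4]
grip_width: 85.2
```

step_arm:
  steps: "-41 -8 0 0 1;-41 -8 0 0 1;-20 -4 0 0 1;0 0 0 -8 1;0 0 0 -8 1"

```text
t: 5.6
tool_pos: [466.7, 284.8, 195.1]
tool_rot: [2.883, -1.248, -0.0]
ft_force: [0.5, -0.4, 0.3]
grip_width: 85.7
```

step_arm:
  steps: "0 0 0 -8 1;0 0 0 -8 1;0 0 0 -8 1;0 0 0 -8 1;0 0 0 -8 1"

```text
t: 6.1
tool_pos: [467.3, 283.6, 195.2]
tool_rot: [3.136, -0.19, -0.0]
ft_force: [1.3, -0.0, 0.6]
grip_width: 85.2
```

step_arm:
  steps: "0 0 20 -7 1;0 0 0 0 1;0 0 0 0 1"

```text
t: 6.4
tool_pos: [467.1, 283.4, 175.2]
tool_rot: [3.141, -0.013, -0.002]
ft_force: [0.5, -0.0, 0.6]
grip_width: 85.3
```

```bash
python3 - <<'E'
from h import *
st()
snap("top","pics/t3.png");snap("scene","pics/s3.png")
a=cv2.resize(cv2.imread("pics/s3.png")[130:330,210:490],None,fx=2.5,fy=2.5)
cv2.imwrite("pics/c4.png",a)
E
```

```text
{'t': np.float64(6.4), 'joint_pos': array([-0.144,  0.409, -0.63 ,  1.82 ,  0.281,  1.003, -0.896]), 'tool_pos': array([467.13 , 283.419, 175.157]), 'tool_rot': array([ 3.141e+00, -1.300e-02, -2.000e-03]), 'ft_force': array([ 0.453, -0.027,  0.567]), 'grip_width': np.float64(85.327)}
R cols
 [[ 1.    -0.008 -0.001]
 [-0.008 -1.    -0.   ]
 [-0.001  0.    -1.   ]]
```

View pics/c4.png

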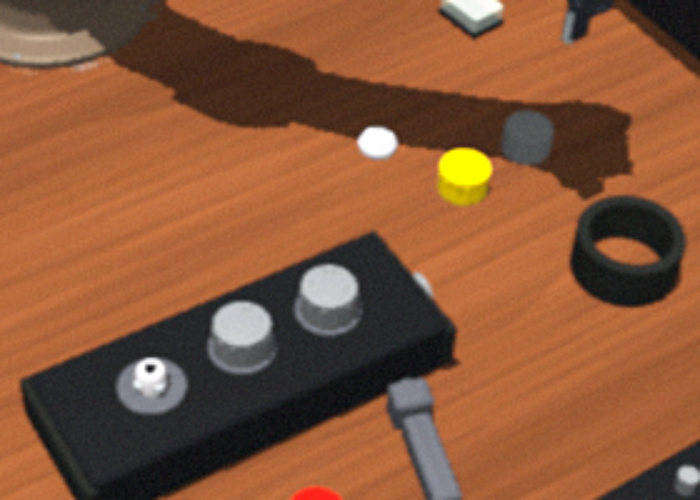

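The middle cap at crop (242,335) now sits as low as its left neighbour. Next is the grasp, with the jaws along world x.

step_arm:
  steps: "-7 -20 40 0 1;0 0 40 0 1;0 0 40 0 1;0 0 0 0 1;0 0 0 0 1"

```text
t: 7.0
tool_pos: [460.5, 304.1, 56.1]
tool_rot: [3.142, -0.008, -0.001]
ft_force: [-0.1, 0.4, 1.5]
grip_width: 85.7
```

```bash
python3 - <<'E'
from h import *
st()
snap("top","pics/t4.png");snap("scene","pics/s4.png")
a=cv2.resize(cv2.imread("pics/s4.png")[130:250,340:500],None,fx=3.5,fy=3.5)
b=cv2.resize(cv2.imread("pics/t4.png")[230:330,110:270],None,fx=3.5,fy=3.5)
cv2.imwrite("pics/c5.png",cv2.resize(np.vstack([a,b]),None,fx=.77,fy=.77))
E
```

```text
{'t': np.float64(7.0), 'joint_pos': array([-0.251,  0.57 , -0.557,  1.906,  0.417,  0.782, -1.043]), 'tool_pos': array([460.508, 304.136,  56.107]), 'tool_rot': array([ 3.142e+00, -8.000e-03, -1.000e-03]), 'ft_force': array([-0.053,  0.383,  1.52 ]), 'grip_width': np.float64(85.681)}
R cols
 [[ 1.    -0.005 -0.   ]
 [-0.005 -1.    -0.   ]
 [-0.     0.    -1.   ]]
```

View pics/c5.png

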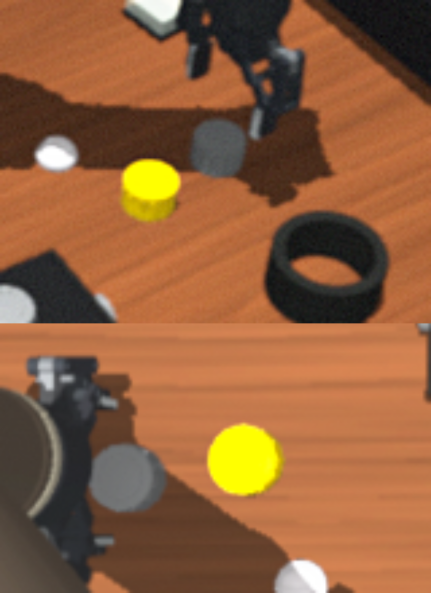

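The fingers straddle the grey cap, with the yellow one clear. Descend and close.

step_arm:
  steps: "0 0 25 0 1;0 0 20 0 1;0 0 8 0 1;0 0 0 0 1;0 0 0 0 1"

```text
t: 7.6
tool_pos: [461.2, 304.3, 3.8]
tool_rot: [-3.14, 0.007, -0.003]
ft_force: [-0.3, 0.8, -0.8]
grip_width: 85.4
```

step_arm:
  steps: "0 0 0 0 0;0 0 0 0 0;0 0 0 0 0;0 0 0 0 0;0 0 0 0 0"

```text
t: 8.1
tool_pos: [460.8, 303.9, 3.4]
tool_rot: [-3.141, 0.007, -0.002]
ft_force: [-1.7, -2.0, 9.8]
grip_width: 46.9
```

step_arm:
  steps: "0 0 -15 0 0;0 0 -40 0 0;0 0 -45 0 0;0 0 -40 0 0;0 0 0 0 0"

```text
t: 8.6
tool_pos: [462.7, 306.1, 148.7]
tool_rot: [-3.136, 0.007, -0.013]
ft_force: [0.1, 0.2, -0.0]
grip_width: 46.8
```

step_arm:
  steps: "9 40 0 0 0;9 40 0 0 0;9 40 0 0 0;9 40 0 0 0;9 40 0 0 0"

```text
t: 9.1
tool_pos: [504.4, 101.8, 142.6]
tool_rot: [3.141, -0.006, 0.0]
ft_force: [1.3, -0.3, -0.6]
grip_width: 46.7
```

step_arm:
  steps: "9 40 0 0 0;9 40 0 0 0;9 40 0 0 0;9 40 0 0 0;9 40 0 0 0"

```text
t: 9.6
tool_pos: [548.5, -98.3, 142.6]
tool_rot: [-3.142, 0.007, -0.0]
ft_force: [0.2, -0.2, -0.2]
grip_width: 46.7
```

step_arm:
  steps: "9 40 0 0 0;9 35 0 0 0;0 0 0 0 0;0 0 0 0 0;0 0 0 0 0"

```text
t: 10.1
tool_pos: [566.1, -170.2, 142.4]
tool_rot: [-3.141, 0.005, 0.0]
ft_force: [0.2, -0.5, -0.4]
grip_width: 47.1
```

```bash
python3 - <<'E'
from h import *
st()
snap("top","pics/t5.png");snap("scene","pics/s5.png")
a=cv2.resize(cv2.imread("pics/s5.png")[170:340,200:400],None,fx=3,fy=3)
cv2.imwrite("pics/c6.png",a)
E
```

```text
{'t': np.float64(10.1), 'joint_pos': array([ 0.583,  0.496, -0.505,  1.75 ,  0.282,  0.969, -0.034]), 'tool_pos': array([ 566.056, -170.224,  142.358]), 'tool_rot': array([-3.141,  0.005,  0.   ]), 'ft_force': array([ 0.227, -0.501, -0.448]), 'grip_width': np.float64(47.132)}
R cols
 [[ 1.    -0.003 -0.   ]
 [-0.003 -1.     0.001]
 [-0.    -0.001 -1.   ]]
```

View pics/c6.png

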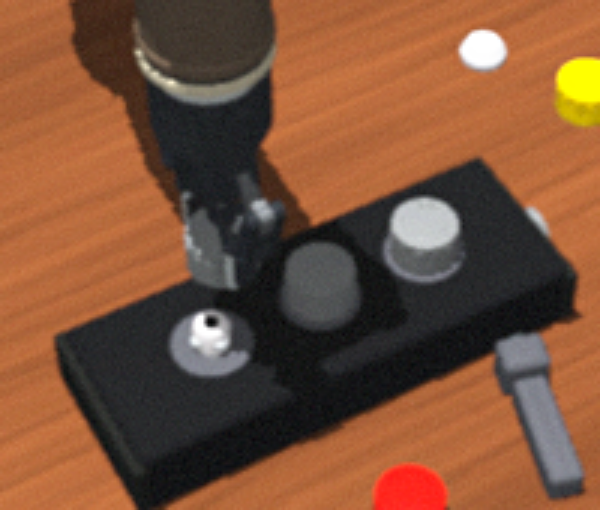

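```bash
python3 - <<'E'
from h import *
im=cv2.imread("pics/s5.png")
p=ctrl.get_obs()["tool_pos"]
def circ(c,r,col):
    q=[w2pix("scene",c+r*np.array([np.cos(t),np.sin(t),0])) for t in np.linspace(0,6.283,60)]
    q=((np.array(q)-[225,235])*8).astype(int); cv2.polylines(big,[q],True,col,1)
big=cv2.resize(im[235:310,225:315],None,fx=8,fy=8,interpolation=cv2.INTER_CUBIC)
big=cv2.convertScaleAbs(big,alpha=1.3)
circ(np.array([p[0],p[1],p[2]-3]),24,(0,255,0)); circ(np.array([p[0],p[1],p[2]+27]),24,(0,255,255))
s=np.array([570.5,-182.7,64]); circ(s,29,(0,0,255)); circ(s+[0,0,22],9,(255,0,255))
cv2.imwrite("pics/c7.png",big)
E
```

```text
(no output)
```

View pics/c7.png

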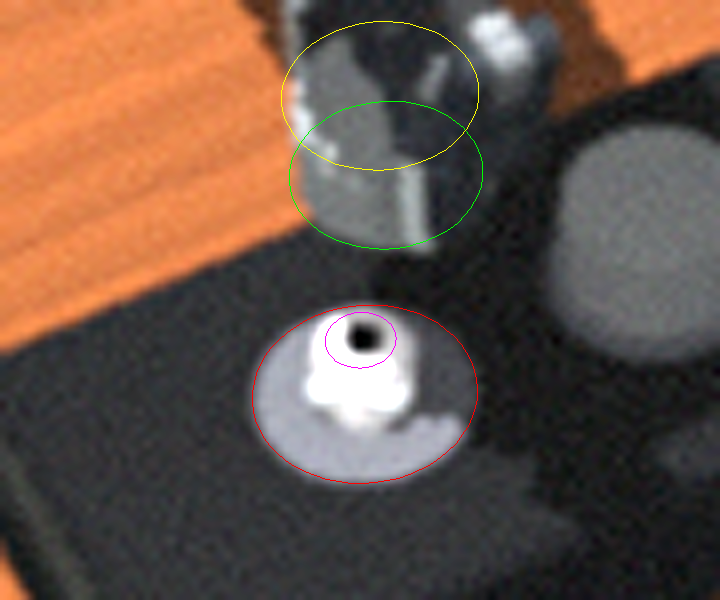

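The red and magenta overlays match the flange and spigot within 1 mm. The held cap sits about 2 mm toward +y of the TCP (left edge at 300 against a predicted 289). I'll compensate and descend.

step_arm:
  steps: "4 13 15 0 0;0 0 15 0 0;0 0 12 0 0;0 0 0 0 0;0 0 0 0 0"

```text
t: 10.7
tool_pos: [569.9, -184.3, 99.5]
tool_rot: [-3.141, 0.006, 0.002]
ft_force: [0.1, 0.3, 0.2]
grip_width: 47.2
```

step_arm:
  steps: "0 0 4 0 0;0 0 4 0 0;0 0 4 0 0;0 0 3 0 0;0 0 0 0 0"

```text
t: 11.2
tool_pos: [570.0, -184.7, 84.8]
tool_rot: [-3.141, 0.007, 0.001]
ft_force: [-0.7, -0.6, -0.3]
grip_width: 46.6
```

No force at z 84.8, so the mouth is already over the spigot tip. Continuing.

step_arm:
  steps: "0 0 2 0 0;0 0 2 0 0;0 0 1 0 0;0 0 1 0 0;0 0 0 0 0"

```text
t: 11.7
tool_pos: [570.5, -184.8, 79.8]
tool_rot: [3.141, -0.007, 0.001]
ft_force: [-1.0, 0.9, 4.1]
grip_width: 47.0
```

step_arm:
  steps: "0 0 1 0 0;0 0 2 0 0;0 0 2 0 0;0 0 2 0 0;0 0 0 0 0"

```text
t: 12.2
tool_pos: [569.5, -184.7, 71.2]
tool_rot: [-3.141, 0.007, 0.002]
ft_force: [1.1, 0.4, -6.6]
grip_width: 46.5
```

step_arm:
  steps: "0 0 2 0 0;0 0 2 0 0;0 0 1 0 0;0 0 1 0 0;0 0 0 0 0"

```text
t: 12.7
tool_pos: [570.2, -184.9, 67.5]
tool_rot: [3.141, -0.007, 0.0]
ft_force: [-4.4, 0.9, 9.6]
grip_width: 46.9
```

step_arm:
  steps: "0 0 1 0 0;0 0 1 0 0;0 0 1 0 0;0 0 0 0 0;0 0 0 0 0"

```text
t: 13.2
tool_pos: [570.3, -184.8, 67.3]
tool_rot: [3.139, -0.007, 0.001]
ft_force: [-13.1, 2.8, 34.6]
grip_width: 46.6
```

```bash
python3 - <<'E'
from h import *
st()
snap("scene","pics/s6.png")
a=cv2.resize(cv2.imread("pics/s6.png")[200:330,210:400],None,fx=4,fy=4,interpolation=cv2.INTER_CUBIC)
a=cv2.convertScaleAbs(a,alpha=1.4)
cv2.imwrite("pics/c8.png",a)
E
```

```text
{'t': np.float64(13.2), 'joint_pos': array([ 0.566,  0.597, -0.461,  1.787,  0.346,  0.837, -0.065]), 'tool_pos': array([ 570.291, -184.845,   67.348]), 'tool_rot': array([ 3.139e+00, -7.000e-03,  1.000e-03]), 'ft_force': array([-13.06 ,   2.848,  34.604]), 'grip_width': np.float64(46.633)}
R cols
 [[ 1.    -0.004  0.001]
 [-0.004 -1.    -0.002]
 [ 0.001  0.002 -1.   ]]
```

View pics/c8.png

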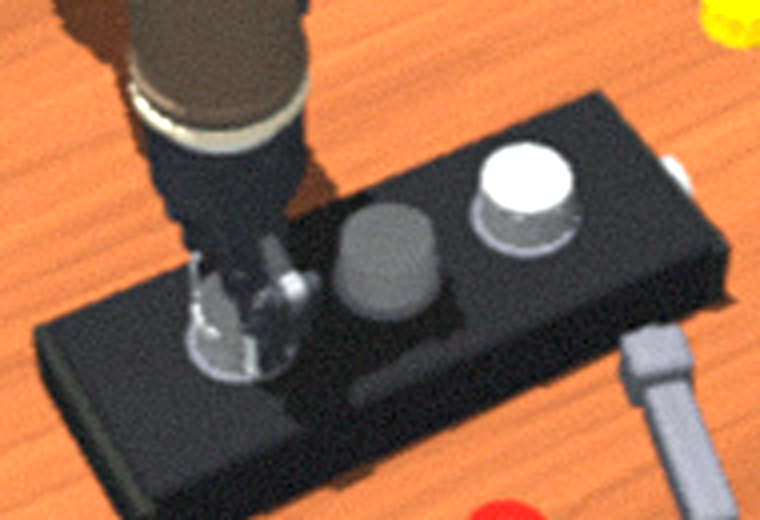

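The cap is on its flange: TCP 67.35, against grasp height 3.4 + 64. But the fingertips (crop 250,372) may be touching the flange too, so part of the 35 N might bypass the cap. I'll regrip about 9 mm higher so the push surely goes through the cap.

step_arm:
  steps: "0 0 -4 0 0;0 0 0 0 0.8;0 0 0 0 0.8;0 0 -9 0 0.8;0 0 0 0 0.8"

```text
t: 13.75
tool_pos: [570.9, -184.9, 77.2]
tool_rot: [3.141, -0.007, 0.002]
ft_force: [-0.5, 0.9, 0.1]
grip_width: 68.0
```

step_arm:
  steps: "0 0 0 0 0;0 0 0 0 0;0 0 0 0 0;0 0 0 0 0;0 0 0 0 0"

```text
t: 14.25
tool_pos: [570.4, -184.9, 76.9]
tool_rot: [3.141, -0.007, 0.001]
ft_force: [-1.9, 0.5, 6.9]
grip_width: 46.7
```

step_arm:
  steps: "0 0 1 0 0;0 0 1 0 0;0 0 0 0 0"

```text
t: 14.55
tool_pos: [570.5, -184.9, 76.8]
tool_rot: [3.14, -0.007, 0.001]
ft_force: [-6.7, 0.7, 22.5]
grip_width: 46.2
```

step_arm:
  steps: "0 0 1 0 0;0 0 0 0 0;0 0 0 0 0;0 0 0 0 0;0 0 0 0 0"

```text
t: 15.05
tool_pos: [570.5, -184.9, 76.7]
tool_rot: [3.14, -0.007, 0.001]
ft_force: [-10.7, 1.9, 30.8]
grip_width: 45.8
```

```bash
python3 - <<'E'
from h import *
st()
snap("scene","pics/s7.png")
a=cv2.resize(cv2.imread("pics/s7.png")[120:340,210:490],None,fx=2.7,fy=2.7,interpolation=cv2.INTER_CUBIC)
cv2.imwrite("pics/c9.png",cv2.convertScaleAbs(a,alpha=1.4))
E
```

```text
{'t': np.float64(15.05), 'joint_pos': array([ 0.57 ,  0.585, -0.467,  1.781,  0.338,  0.854, -0.058]), 'tool_pos': array([ 570.509, -184.895,   76.717]), 'tool_rot': array([ 3.14e+00, -7.00e-03,  1.00e-03]), 'ft_force': array([-10.738,   1.929,  30.783]), 'grip_width': np.float64(45.785)}
R cols
 [[ 1.    -0.004  0.001]
 [-0.004 -1.    -0.002]
 [ 0.001  0.002 -1.   ]]
```

View pics/c9.png

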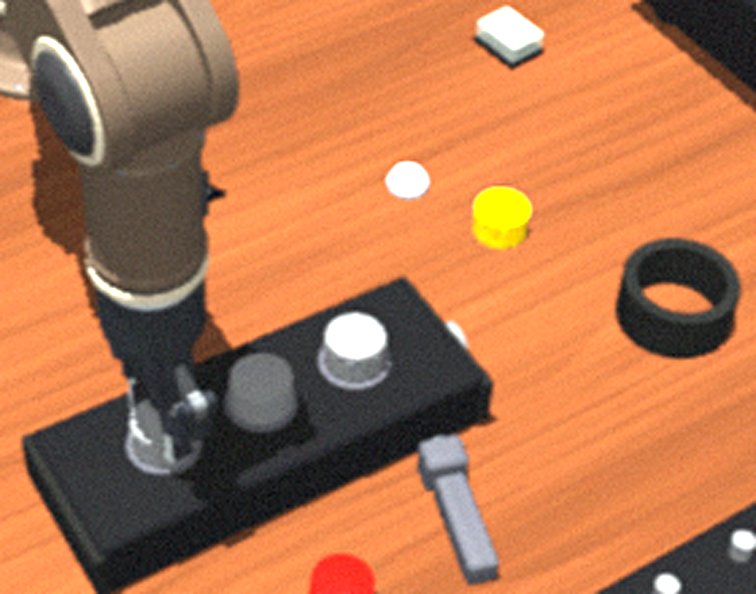

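The cap (crop 165,430) is down on its flange, held at a steady 31 N with the fingertips clear of the flange. The middle cap is down and the bystanders in view are unmoved. Handing in.

```bash
python3 -c "
from rig import ctrl
print(ctrl.close_job())"
```

```text
the job is handed in; nothing more can be done
None
```

Both caps are fully home, and I handed the job in at about 15 s with the gripper still pressing the second cap down.

- **Proud cap (middle outlet), done first:** I pressed it with the shut fingertips. They stopped at z = 94.0 mm, the exact height of a seated cap, under 34 N. A later picture showed it level with the fixed cap.
- **Loose grey cap:** I set it over the bare spigot and pressed. Contact on the balls showed at about 80 mm, then the resistance dropped. It seated at TCP 67.35 mm, which matches the grasp height of 3.4 mm plus the 64 mm flange.
- **Regrip:** The fingertips may have been touching the flange during that push. I let go, gripped the cap about 9 mm higher and pressed again.
- **Last checks:** At hand-in the gripper was holding the cap down with a steady 31 N. There was also about 11 N sideways along x. In the last picture, the things in view (tape, adapter, yellow and red caps) looked unmoved. The plug was mostly hidden and the screwdriver was outside that crop, but the arm never went near either. No check failed.

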